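# Nest the kidney dishes

## Robot

A 7-joint arm with a two-finger parallel gripper is mounted at the origin on a cart in front of the work surface, level with it; the furniture and walls round the work are solid. World frame = base frame: x ahead of the robot, y to its left, z up, the work surface at z = 0. Lengths are in m, angles in rad, forces in N, time in s.
With the tool pointing down it reaches from about 0.425 to 1.025 m from the base axis. Payload 9.4 kg.
Tool frame: the origin (TCP) lies midway between the tips of the shut fingers; the grasp point (between the pads) lies 19 mm behind it; z points along the fingers, y is the direction in which the jaws open and shut (so a half turn about z gives the same grasp; the last joint's range is limited). The gripper opens to 93 mm and grips with 3 to 60 N. Pads are 15 mm wide; open, the fingers measure 128 mm over their backs; the gripper's body (75 mm by 188 mm) begins 65 mm behind the grasp point.
Start: joints at [-1.295, 0.599, -0.003, 1.599, 0.002, 0.943, -0.08], TCP at [0.251, 0.68, 0.219] pointing down, gripper open.
Joint ranges: [-2.57, 2.57], [-0.35, 1.97], [-1.29, 1.29], [0.11, 2.56], [-1.05, 4.19], [0.11, 1.86], [-2.63, 2.63]. Speed limits (rad/s): [2.22, 2.22, 3.01, 3.01, 3.14, 3.14, 3.14].

## Interface

Orientations are given as a 3x3 rotation matrix whose columns are the frame's x, y, z axes.
In Python, from workcell import read_state, capture, camera_model, finish_job, spot_in, silhouettes gives the robot as it stands.
- The arm moves only by the shell command python3 -m jog 'ROWS' [FORCE]. ROWS is JSON, a list that holds one entry, the list of rows, each a list of 5 numbers: the shift along the tool's x, y, z in mm, then the turn about the tool's z in degrees, then the closure, from 0 (fully open) to 1 (shut). A call has 1 to 20 rows; each row is the pose to reach, as a shift and turn from the pose measured when the call began, along the tool's axes at that moment; what a row does not reach only later rows make up. A row lasts 1/10 s, in which the tool goes at most 50 mm and 8.59 degrees, less where a joint would pass 70% of its speed; a pose out of reach is approached as far as the arm can. A call with a gripper value outside its range is refused whole. The fingers move at their own pace and stop on an object; FORCE is the grip in N (left out, the last holds). Time passes only in rows, so rows that repeat a pose let the fingers close. It gives the time, the measured TCP pose, the force and the opening at its end, in the units of the state.
- read_state(): the state, without advancing time (a new reading comes with each control period).
- capture(name): name is "side" or "top"; returns the picture (480x640x3 uint8, red, green, blue); there is no depth.
- camera_model(name): a dict with "intrinsics" (3x3 intrinsics, pixels), "cam_to_world" (4x4, takes a point from camera to world coordinates). Camera axes: x right, y up, looking along -z (the intrinsics and any distortion apply to the point x, -y, -z); pixel columns grow to the right and rows downward; lengths in m; the calibration is good to about 2 mm. A picture is of the moment at which its call begins. camera_model takes no time and is no camera call.
- finish_job(): hands the job in, once; it reports no verdict.
Trained networks look in the newest picture that a camera, given by its name, has taken for a name from the list of things; names that differ only in an ending like _2 or _b are one class to them, and where a whole thing is asked for, a point or a joint stands for the part that bears it (a point fixed in the world has none). Each returns a list of dicts, best first, with "score" (0 to 1); they miss things now and then, are a little off and sometimes report something else, mostly with a low value. They report only what shows in the picture. A call takes as long as a camera call.
- spot_in(camera, label): "position" ([column, row] in pixels, amid what is visible of it).
- silhouettes(camera, label): "region" (480x640 bool, what is visible of it) and "position" ([column, row] in pixels, amid what is visible of it).
The state is a dict: "clock": time; "joint_pos": joint angles; "joint_velocities": joint speeds; "joint_torque": joint torques, N m; "ee_pos": TCP position; "tcp_rot": TCP orientation; "ft_force": force on the tool from outside, world axes, zero at the start; "ft_torque": the same for the moment, N m; "opening": finger opening in m.
Only numpy, scipy, OpenCV 4.12 (cv2) and the standard library are available. Lean on these libraries where they do the work, as an engineer would, in place of code of your own. Each camera call takes 0.05 s, during which the arm holds its last target. There are 200 camera calls.

## Task

Put the three steel kidney dishes away as one stack: take the tweezers off the deepest dish and lay them flat on the blue mat, then nest the middle dish in the deepest one and the shallow dish in the middle one, each turned so that its kidney outline matches the dish below and it sits fully home. The deepest dish stays upright where it stands, and the two bottles and the brass weight are not to be moved or knocked over.

Things in the scene. Friction and masses are not known exactly. Their poses are not given: they have to be found in the camera images.
- deep_dish: deepest steel kidney dish, 50 mm tall: tapered body 34 mm tall, then a 16 mm tall upright collar (the rim), 2 mm thick, 131 mm long, 56 mm wide at the waist. Origin: underside, mid-waist, halfway between hollow and bulging side. +x to the bulging side, -x to the hollow side, +y along the length, +z up. It stands on the worktop with the tweezers lying across its rim.
- middle_dish: middle steel kidney dish, 38 mm tall: tapered body 22 mm tall, then a 16 mm tall upright collar (the rim), 2 mm thick, 131 mm long, 56 mm wide at the waist. Origin: underside, mid-waist, halfway between hollow and bulging side. +x to the bulging side, -x to the hollow side, +y along the length, +z up. It stands empty on the worktop, any way round.
- shallow_dish: shallowest steel kidney dish, 26 mm tall: tapered body 10 mm tall, then a 16 mm tall upright collar (the rim), 2 mm thick, 131 mm long, 56 mm wide at the waist. Origin: underside, mid-waist, halfway between hollow and bulging side. +x to the bulging side, -x to the hollow side, +y along the length, +z up. It stands empty on the worktop, any way round.
- deep_dish_end (a point): point on the deepest dish at the centre of its half-round +y end, at rim height: [-13.6, 37.4, 50] mm in the dish's frame. All three dishes share one outline: a strip 56 mm wide (outside of the collar) bent round an arc of radius 58 mm, with half-round ends, so it is 56 mm across square to the arc anywhere up to 0.7 rad of arc either side of the waist. The body is narrower than the collar by 5 mm a side at its top, 11 mm at the floor; the step is a level shoulder
- middle_dish_end (a point): point on the middle dish at the centre of its half-round +y end, at rim height: [-13.6, 37.4, 38] mm in the dish's frame. To nest, a dish is turned the same way as the one below; its body goes inside that collar (3 mm play all round) until its shoulder sits on the rim: its origin is then 28 mm above the lower dish's origin, and its whole collar stands above the lower rim
- shallow_dish_end (a point): point on the shallowest dish at the centre of its half-round +y end, at rim height: [-13.6, 37.4, 26] mm in the dish's frame. Weights: deepest about 0.26 kg, middle 0.21 kg, shallow 0.16 kg, varying by up to 30 percent
- tweezers: steel tweezers lying flat, 122 mm long along their y, 16 mm wide at mid-length (x), pointed at the ends, 10 mm thick, 18 g; at the start they bridge the rim of the deepest dish roughly across its waist. Origin: underside, at mid-length
- mouse_mat: thin blue mat fixed on the worktop, 155 (x) by 190 mm (y), 2.2 mm thick. Origin: centre of its underside, which lies on the worktop. The dropper bottle stands on its far half; the near half is free
- dropper_bottle: brown dropper bottle, 40 mm across, 104 mm tall, upright on the far half of the mat, origin: centre of its underside; leave alone
- capped_bottle: white bottle with a dark screw cap, 46 mm across, 97 mm tall, upright between the mat and the right-hand dish, origin: centre of its underside; leave alone
- microscope: tall fixed microscope behind the mat, about 0.6 m high; its eyepieces reach forward to 205 mm in front of its origin (-x), 420 to 490 mm above the worktop, so draw the arm back before swinging past. Origin: centre of its base
- monitor: fixed screen on a foot behind the left-hand dishes, about 375 mm wide and 390 mm high, its foot reaching 110 mm in front of its origin. Origin: centre of its foot
- brass_weight: brass check weight with a knob, 30 mm across, 34 mm tall, upright at the front between the dishes, origin: centre of its underside; leave alone

How it is judged:
At the end, for the whole second after the job is handed in: Each upper dish 24-31.5 mm above the one below (origins), within 6 mm sideways, +y ends within 9 mm, level within 0.07 rad. Deepest dish flat, within 50 mm of its start. Tweezers flat (0.12 rad) on the mat: centre over the mat, underside within 6 mm of the mat's underside. All at rest (horizontal distance between middle_dish and deep_dish below 0.006 m and horizontal distance between middle_dish_end and deep_dish_end below 0.009 m and z of middle_dish in the frame of deep_dish between 0.024 and 0.0315 m and angle between the z axis of middle_dish and the z axis of deep_dish, either way round below 0.07 rad and horizontal distance between shallow_dish and middle_dish below 0.006 m and horizontal distance between shallow_dish_end and middle_dish_end below 0.009 m and z of shallow_dish in the frame of middle_dish between 0.024 and 0.0315 m and angle between the z axis of shallow_dish and the z axis of middle_dish, either way round below 0.07 rad and height (world z) of deep_dish below 0.004 m and angle between deep_dish's own z axis and vertical below 0.05 rad and distance of deep_dish from where it was at the start of the episode below 0.05 m and z of tweezers in the frame of mouse_mat between 0 and 0.006 m and x of tweezers in the frame of mouse_mat between -0.07 and 0.07 m and y of tweezers in the frame of mouse_mat between -0.088 and 0.088 m and angle between tweezers's own z axis and vertical below 0.12 rad and linear speed of each of deep_dish, middle_dish, shallow_dish, tweezers below 0.03 m/s); the robot touches nothing.
It fails at once if the dropper bottle was moved (over 25 mm) or knocked over (distance of dropper_bottle from where it was at the start of the episode above 0.025 m or angle between dropper_bottle's own z axis and vertical above 0.5 rad).
It fails at once if the capped bottle was moved (over 25 mm) or knocked over (distance of capped_bottle from where it was at the start of the episode above 0.025 m or angle between capped_bottle's own z axis and vertical above 0.5 rad).
It fails at once if the brass weight was moved (over 25 mm) or knocked over (distance of brass_weight from where it was at the start of the episode above 0.025 m or angle between brass_weight's own z axis and vertical above 0.5 rad).
It also fails if it takes over 72 s, if anything falls off the work surface, if the arm or the gripper's body presses on something with over 40 N, if the wrist force passes 120 N, or if a joint passes its speed limit or range.

## Working session

There is one attempt and no reset: what is moved stays moved. The work goes in short steps, Python scripts to look and compute and a shell command to move; the robot and the scene stay as the last step left them, time stands still between calls to the robot, and variables do not carry over. Pictures are saved under pics/ and viewed, about 8 in all and at most 12, crops included, and the job is handed in when it is done.

```bash
mkdir -p pics; ls; python3 - <<'E'
from workcell import *
import cv2,numpy as np
np.set_printoptions(precision=4,suppress=True)
for n in("top","side"):
    im=capture(n);cv2.imwrite(f"pics/{n}0.png",im[:,:,::-1]);m=camera_model(n);print(n,m)
s=read_state();print(s)
E
```

```text
pics
top {'intrinsics': array([[485.9182,   0.    , 320.8207],
       [  0.    , 485.9182, 237.7229],
       [  0.    ,   0.    ,   1.    ]]), 'cam_to_world': array([[-0.0005,  0.9831, -0.1833,  0.3741],
       [-0.9998, -0.0045, -0.0213, -0.0834],
       [-0.0217,  0.1832,  0.9828,  1.2101],
       [ 0.    ,  0.    ,  0.    ,  1.    ]])}
side {'intrinsics': array([[577.8855,   0.    , 317.2491],
       [  0.    , 577.8855, 236.6894],
       [  0.    ,   0.    ,   1.    ]]), 'cam_to_world': array([[ 0.9281,  0.1845, -0.3235,  0.1738],
       [-0.3716,  0.4023, -0.8367, -1.1246],
       [-0.0243,  0.8967,  0.4419,  0.629 ],
       [ 0.    ,  0.    ,  0.    ,  1.    ]])}
{'clock': 0.1, 'joint_pos': array([-1.2947,  0.6   , -0.0025,  1.6   ,  0.0018,  0.9429, -0.0798]), 'joint_velocities': array([-0.001 , -0.0013,  0.0006, -0.0015, -0.0021,  0.0013, -0.0014]), 'joint_torque': array([  0.0048, -76.656 ,   1.5016, -25.2935,  -0.0524,   0.0136,
         0.    ]), 'ee_pos': array([0.2504, 0.6799, 0.2178]), 'tcp_rot': array([[-0.9384,  0.3455, -0.0004],
       [ 0.3455,  0.9384, -0.0013],
       [-0.0001, -0.0014, -1.    ]]), 'ft_force': array([-0.2516,  0.8513,  0.4109]), 'ft_torque': array([-0.0107, -0.0113,  0.0382]), 'opening': 0.09238586812234632}
```

View pics/top0.png

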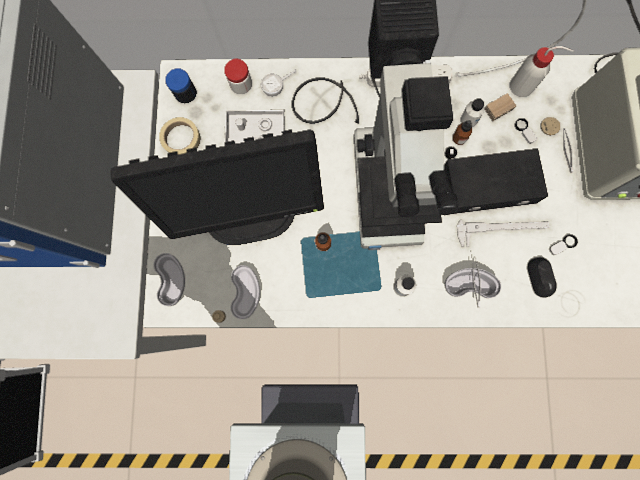

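View pics/side0.png

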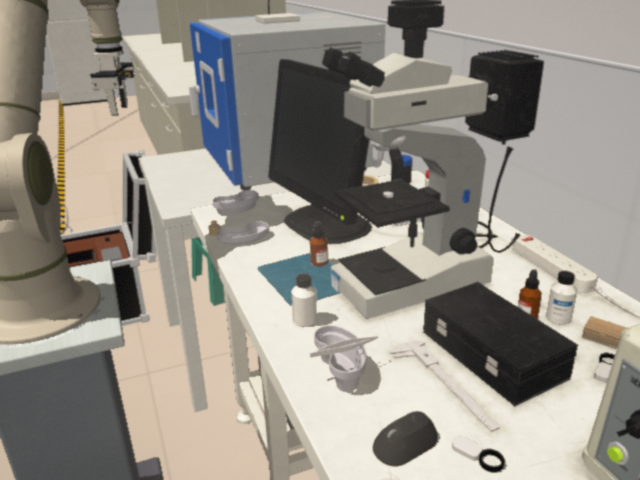

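The top view shows the deep dish with tweezers at about (473,280) and the two other dishes at (170,279) and (245,290). The mat is at (342,265), the dropper bottle at (322,241), the capped bottle at (405,284) and the weight at (219,316). The side view shows the same layout. Next I'll fit poses to the masks.

```bash
cat > h.py <<'E'
from workcell import *
import cv2,numpy as np
from scipy.optimize import minimize
np.set_printoptions(precision=4,suppress=True)
def proj(n,P):
    m=camera_model(n);T=np.linalg.inv(m["cam_to_world"]);p=np.atleast_2d(P)@T[:3,:3].T+T[:3,3]
    p=p*[1,-1,-1];q=p@m["intrinsics"].T;return q[:,:2]/q[:,2:]
def ray(n,px,z):
    m=camera_model(n);C=m["cam_to_world"];d=np.linalg.inv(m["intrinsics"])@[px[0],px[1],1];d=C[:3,:3]@(d*[1,-1,-1]);o=C[:3,3]
    return o+d*(z-o[2])/d[2]
def outline(w):  # half-width w
    a=np.linspace(-.7,.7,25);R=58
    o=[[-58+(R+w)*np.cos(t),(R+w)*np.sin(t)] for t in a]
    e=lambda t0,s:[[-58+R*np.cos(t0)+w*np.cos(b),R*np.sin(t0)+w*np.sin(b)] for b in (t0+s*np.linspace(0,np.pi,15))]
    i=[[-58+(R-w)*np.cos(t),(R-w)*np.sin(t)] for t in a[::-1]]
    return np.array(o+e(.7,1)+i+e(-.7,-1)[::-1])/1000
def dish_mask(n,x,y,yaw,H,z0=0,S=4):
    b=H-.016;c,s=np.cos(yaw),np.sin(yaw);M=np.zeros((480*S,640*S),np.uint8)
    for z,w in [(0,17),(b/2,20),(b,23)]+[(b+k*.004,28) for k in range(5)]:
        o=outline(w)@np.array([[c,s],[-s,c]])+[x,y]
        p=proj(n,np.c_[o,np.full(len(o),z+z0)]);cv2.fillPoly(M,[np.round((p+.5)*S).astype(int)],1)
    return cv2.resize(M.astype(np.float32),(640,480),interpolation=cv2.INTER_AREA)
def fit_dish(masks,x,y,H,yaw0=None,z0=0,occl={}):
    def cost(v):
        c=0
        for n,m in masks.items():
            d=dish_mask(n,v[0],v[1],v[2],H,z0);k=~occl[n] if n in occl else np.ones_like(m)
            c+=(np.abs(d-m)*k).sum()/m.sum()
        return c
    best=None
    for y0 in ([yaw0] if yaw0 is not None else np.arange(0,6.28,.5236)):
        r=minimize(cost,[x,y,y0],method="Nelder-Mead",options=dict(initial_simplex=np.array([[x,y,y0],[x+.01,y,y0],[x,y+.01,y0],[x,y,y0+.2]]),maxiter=90,xatol=1e-4,fatol=1e-4))
        if best is None or r.fun<best.fun: best=r
    return best.x,best.fun
E
python3 - <<'E'
from h import *
import pickle
D={}
for n in("top","side"):
    capture(n)
    for l in "deep_dish middle_dish shallow_dish tweezers mouse_mat dropper_bottle capped_bottle brass_weight".split():
        D[n,l]=silhouettes(n,l)
        print(n,l,[(round(r["score"],2),np.round(r["position"]).tolist(),int(r["region"].sum())) for r in D[n,l]][:4])
pickle.dump(D,open("D.pkl","wb"))
for l,H in(("deep_dish",.05),("middle_dish",.038),("shallow_dish",.026)):
    m={n:D[n,l][0]["region"] for n in("top","side") if D[n,l]}
    oc={n:cv2.dilate(D[n,"tweezers"][0]["region"].astype(np.uint8),np.ones((3,3)))>0 for n in m if D[n,"tweezers"]}
    p=ray("top",D["top",l][0]["position"],H/2)
    print(l,fit_dish(m,p[0],p[1],H,occl=oc), [fit_dish({n:m[n]},p[0],p[1],H,occl=oc) for n in m])
for l,z in(("dropper_bottle",.05),("capped_bottle",.05),("brass_weight",.017),("tweezers",.055),("mouse_mat",.002)):
    for n in("top","side"):
        if D[n,l]:
            r=D[n,l][0]["region"];c=cv2.minAreaRect(np.argwhere(r)[:,::-1].astype(np.float32));b=np.array([ray(n,q,z)[:2] for q in cv2.boxPoints(c)])
            print(l,n,ray(n,D[n,l][0]["position"],z)[:2],b.round(3).tolist())
E
```

```text
top deep_dish [(0.67, [471.0, 281.0], 1259)]
top middle_dish [(0.73, [169.0, 280.0], 1319)]
top shallow_dish [(0.95, [243.0, 295.0], 1197), (0.5, [472.0, 286.0], 1278)]
top tweezers [(0.57, [479.0, 302.0], 28)]
top mouse_mat []
top dropper_bottle [(0.56, [323.0, 242.0], 249), (0.35, [240.0, 294.0], 1221)]
top capped_bottle [(0.88, [406.0, 281.0], 362)]
top brass_weight []
side deep_dish [(0.67, [319.0, 248.0], 561), (0.62, [344.0, 361.0], 1925)]
side middle_dish [(0.8, [238.0, 204.0], 777), (0.43, [242.0, 233.0], 810)]
side shallow_dish [(0.72, [243.0, 234.0], 887)]
side tweezers [(0.74, [344.0, 348.0], 473), (0.31, [245.0, 232.0], 849)]
side mouse_mat []
side dropper_bottle [(0.8, [318.0, 247.0], 635)]
side capped_bottle [(0.76, [307.0, 300.0], 1133)]
side brass_weight [(0.58, [212.0, 226.0], 130), (0.42, [345.0, 359.0], 1949)]Traceback (most recent call last):
  File "<stdin>", line 14, in <module>
  File "h.py", line 32, in fit_dish
    r=minimize(cost,[x,y,y0],method="Nelder-Mead",options=dict(initial_simplex=np.array([[x,y,y0],[x+.01,y,y0],[x,y+.01,y0],[x,y,y0+.2]]),maxiter=90,xatol=1e-4,fatol=1e-4))
    res = _minimize_neldermead(fun, x0, args, callback, bounds=bounds,
                               **options)
    fxc = func(xc)
    fx = function(np.copy(x), *(wrapper_args + args))
  File "h.py", line 27, in cost
    d=dish_mask(n,v[0],v[1],v[2],H,z0);k=~occl[n] if n in occl else np.ones_like(m)
  File "h.py", line 21, in dish_mask
    p=proj(n,np.c_[o,np.full(len(o),z+z0)]);cv2.fillPoly(M,[np.round((p+.5)*S).astype(int)],1)
  File "h.py", line 6, in proj
    m=camera_model(n);T=np.linalg.inv(m["cam_to_world"]);p=np.atleast_2d(P)@T[:3,:3].T+T[:3,3]
ValueError: time passes only in moves, steps and waits
```

```bash
sed -i '3a CM={n:camera_model(n) for n in("top","side")}' h.py; sed -i 's/m=camera_model(n)/m=CM[n]/' h.py
cat > fit1.py <<'E'
from h import *
import pickle
D=pickle.load(open("D.pkl","rb"))
for l,H,i in(("deep_dish",.05,1),("middle_dish",.038,0),("shallow_dish",.026,0)):
    m={"top":D["top",l][0]["region"],"side":D["side",l][i]["region"]}
    if i: m={n:m[n]|D[n,"tweezers"][0]["region"] for n in m}
    tw=D["side","tweezers"][0]["region"].astype(np.uint8)
    oc={"side":cv2.dilate(tw,np.ones((3,3)))>0}
    p=ray("top",D["top",l][0]["position"],H/2)
    v,f=fit_dish(m,p[0],p[1],H,occl=oc)
    print(l,v,f,[fit_dish({n:m[n]},*v[:2],H,v[2],occl=oc) for n in m])
for l,z in(("dropper_bottle",.05),("capped_bottle",.05),("brass_weight",.017),("tweezers",.055)):
    for n in("top","side"):
        if D[n,l]:
            r=D[n,l][0]["region"];c=cv2.minAreaRect(np.argwhere(r)[:,::-1].astype(np.float32));b=np.array([ray(n,q,z)[:2] for q in cv2.boxPoints(c)])
            print(l,n,ray(n,D[n,l][0]["position"],z)[:2],b.round(3).tolist())
hsv=cv2.cvtColor(cv2.imread("pics/top0.png"),cv2.COLOR_BGR2HSV)
k=cv2.inRange(hsv,(90,80,60),(110,255,200));k[:220]=0;k[310:]=0;k[:,:290]=0;k[:,395:]=0
c=cv2.minAreaRect(np.argwhere(k>0)[:,::-1].astype(np.float32));print("mat",np.array([ray("top",q,.002)[:2] for q in cv2.boxPoints(c)]),ray("top",c[0],.002))
print("weight top",ray("top",(219,316),.025))
print("tw top ends",ray("top",(474,256),.055),ray("top",(480,306),.055))
E
python3 fit1.py
python3 - <<'E'
import cv2
im=cv2.imread('pics/top0.png')[235:325,140:520];cv2.imwrite('pics/c1.png',cv2.resize(im,None,fx=2.1,fy=2.1,interpolation=cv2.INTER_CUBIC))
im=cv2.imread('pics/side0.png')[310:400,290:400];a=cv2.resize(im,None,fx=4,fy=4,interpolation=cv2.INTER_CUBIC)
im=cv2.imread('pics/top0.png')[240:320,430:520];b=cv2.resize(im,None,fx=4,fy=4.5,interpolation=cv2.INTER_CUBIC)
cv2.imwrite('pics/c2.png',cv2.hconcat([a,b]))
E
```

```text
deep_dish [ 0.4907 -0.4194  6.2328] 0.1327570874589223 [(array([ 0.4902, -0.4194,  6.252 ]), np.float64(0.09285159285159285)), (array([ 0.4911, -0.4184,  6.2272]), np.float64(0.028591534612176814))]
middle_dish [0.4965 0.3069 4.8676] 0.14914926434069725 [(array([0.4957, 0.3071, 4.8606]), np.float64(0.048474222896133436)), (array([0.4999, 0.3091, 4.9066]), np.float64(0.08397683397683398))]
shallow_dish [0.4638 0.1227 4.7049] 0.09313258719892553 [(array([0.4631, 0.1225, 4.7073]), np.float64(0.043703007518796994)), (array([0.466 , 0.1231, 4.7553]), np.float64(0.033680947012401354))]
dropper_bottle top [ 0.5811 -0.0629] [[0.605, -0.042], [0.604, -0.081], [0.56, -0.081], [0.56, -0.042]]
dropper_bottle side [ 0.5802 -0.0776] [[0.611, 0.053], [0.65, 0.034], [0.567, -0.164], [0.533, -0.149]]
capped_bottle top [ 0.4849 -0.2606] [[0.472, -0.222], [0.51, -0.261], [0.479, -0.291], [0.441, -0.251]]
capped_bottle side [ 0.481  -0.2664] [[0.49, -0.161], [0.534, -0.181], [0.466, -0.351], [0.428, -0.335]]
brass_weight side [0.4026 0.1988] [[0.38, 0.175], [0.414, 0.243], [0.428, 0.201], [0.395, 0.136]]
tweezers top [ 0.4338 -0.4287] [[0.449, -0.425], [0.449, -0.43], [0.425, -0.429], [0.425, -0.424]]
tweezers side [ 0.4832 -0.432 ] [[0.43, -0.414], [0.546, -0.417], [0.538, -0.441], [0.425, -0.437]]
mat [[ 0.6014 -0.0055]
 [ 0.621  -0.2028]
 [ 0.468  -0.2147]
 [ 0.4487 -0.022 ]] [ 0.5339 -0.1113  0.002 ]
weight top [0.4035 0.1888 0.025 ]
tw top ends [ 0.5435 -0.4239  0.055 ] [ 0.4252 -0.431   0.055 ]
```

View pics/c2.png

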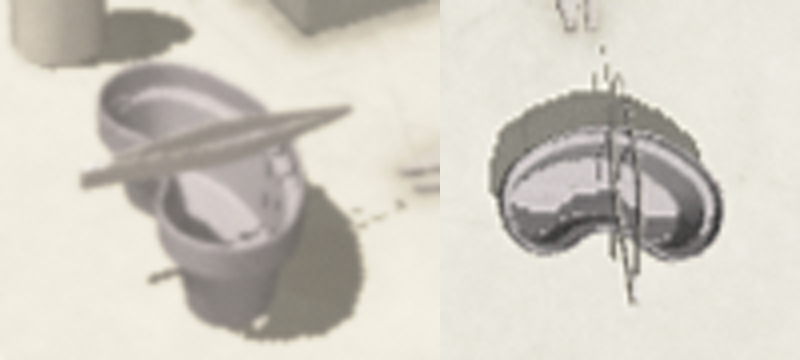

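```bash
cat >> h.py <<'E'
def go(x,y,z,yaw,s=None):  # yaw (deg) of tool y axis in world
    s=s or read_state();R=s["tcp_rot"];d=R.T@(np.array([x,y,z])-s["ee_pos"])*1000
    a=np.degrees(np.arctan2(R[1,1],R[0,1]));t=-(yaw-a);t=(t+180)%360-180
    print("shift",d.round(1),"turn",round(t,1),"now",s["ee_pos"],"yawY",round(a,1),"clk",s["clock"])
E
python3 - <<'E'
from h import *
s=read_state()
for p in [(.45,.35,.25,30),(.47,0,.25,-40),(.465,-.22,.22,-80),(.485,-.4275,.15,-90)]: go(*p,s)
print("eyepiece",ray("top",(407,214),.42),"monitor bottom",[ray("top",(190,237),z) for z in(.1,.39)])
E
```

```text
shift [-301.3 -241.1  -31.4] turn 39.8 now [0.2505 0.6803 0.2186] yawY 69.8 clk 1.0
shift [-441.  -562.6  -31.3] turn 109.8 now [0.2505 0.6803 0.2186] yawY 69.8 clk 1.0
shift [-512.3 -770.8   -1.3] turn 149.8 now [0.2505 0.6803 0.2186] yawY 69.8 clk 1.0
shift [-602.7 -958.6   68.7] turn 159.8 now [0.2505 0.6803 0.2186] yawY 69.8 clk 1.0
eyepiece [ 0.5609 -0.2097  0.42  ] monitor bottom [array([0.5842, 0.2466, 0.1   ]), array([0.5293, 0.1604, 0.39  ])]
```

View pics/c1.png

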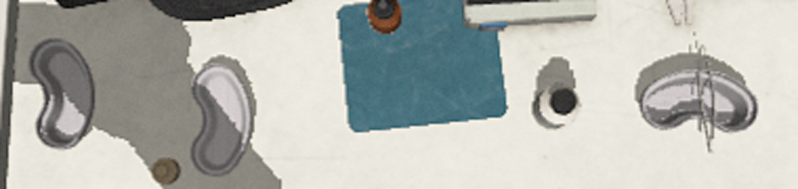

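The crop confirms that both left dishes bulge to image right (-y) and the deep dish bulges away from the robot, so the fitted yaws hold. I'll move towards the tweezers.

```bash
python3 -m jog '[[[-290,-298,-31,45,0.45],[-290,-298,-31,45,0.45],[-290,-298,-31,45,0.45],[-290,-298,-31,45,0.45],[-290,-298,-31,45,0.45],[-290,-298,-31,45,0.45],[-290,-298,-31,45,0.45],[-290,-298,-31,45,0.45],[-290,-298,-31,45,0.45],[-413,-573,-31,100,0.45],[-413,-573,-31,100,0.45],[-413,-573,-31,100,0.45],[-413,-573,-31,100,0.45],[-413,-573,-31,100,0.45],[-413,-573,-31,100,0.45],[-413,-573,-31,100,0.45],[-413,-573,-31,100,0.45],[-413,-573,-31,100,0.45]]]'
python3 - <<'E'
from h import *
s=read_state()
for p in [(.43,-.22,.25,-75),(.485,-.4275,.12,-90)]: go(*p,s)
E
```

```text
clock: 2.8
ee_pos: [0.4402, 0.0006, 0.2497]
tcp_rot: [[0.501, 0.866, 0.0], [0.866, -0.501, 0.0], [0.0, 0.0, -1.0]]
ft_force: [-0.3, 0.4, 0.2]
opening: 0.051
shift [-196.1  101.6   -0.4] turn 45.0 now [0.4402 0.0006 0.2497] yawY -30.0 clk 2.8
shift [-348.2  253.1  129.6] turn 60.0 now [0.4402 0.0006 0.2497] yawY -30.0 clk 2.8
```

```bash
python3 -m jog '[[[-196,102,0,45,0.45],[-196,102,0,45,0.45],[-196,102,0,45,0.45],[-196,102,0,45,0.45],[-196,102,0,45,0.45],[-348,253,100,60,0.45],[-348,253,130,60,0.45],[-348,253,130,60,0.45],[-348,253,130,60,0.45],[-348,253,130,60,0.45],[-348,253,130,60,0.45],[-348,253,130,60,0.45]]]'
python3 - <<'E'
from h import *
go(.485,-.4275,.0505,-90)
im=capture("side");cv2.imwrite("pics/s1.png",cv2.resize(im[230:420,240:460,::-1],None,fx=3,fy=3,interpolation=cv2.INTER_CUBIC))
E
```

```text
clock: 4.0
ee_pos: [0.4851, -0.4266, 0.118]
tcp_rot: [[1.0, 0.001, -0.002], [0.001, -1.0, 0.002], [-0.002, -0.002, -1.0]]
ft_force: [-0.5, -0.3, 1.6]
opening: 0.051
shift [ 0.   1.  67.5] turn 0.1 now [ 0.4851 -0.4266  0.118 ] yawY -89.9 clk 4.0
```

View pics/s1.png

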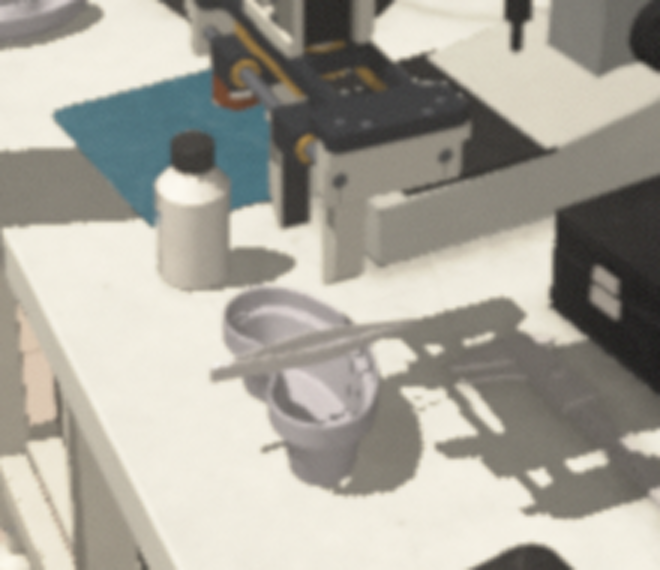

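Tool is over the tweezers with fingers straddling them (tweezers at crop (310,350)). I'll descend and grip.

```bash
python3 -m jog '[[[0,1,40,0,0.45],[0,1,60,0,0.45],[0,1,67,0,0.45],[0,1,67,0,0.45],[0,1,67,0,0.95],[0,1,67,0,0.95],[0,1,67,0,0.95],[0,1,67,0,0.95],[0,1,67,0,0.95],[0,1,67,0,0.95],[0,1,67,0,0.95],[0,1,67,0,0.95]]]' 12
```

```text
clock: 5.25
ee_pos: [0.4854, -0.4268, 0.0521]
tcp_rot: [[1.0, 0.001, -0.0], [0.001, -1.0, 0.002], [-0.0, -0.002, -1.0]]
ft_force: [-0.8, 1.1, 3.2]
opening: 0.0164
```

```bash
python3 -m jog '[[[0,0,-40,0,0.95],[0,0,-80,0,0.95],[-20,0,-120,0,0.95],[-55,-40,-130,0,0.95],[-55,-80,-130,0,0.95],[-55,-120,-130,0,0.95],[-55,-160,-130,0,0.95],[-55,-207,-130,0,0.95],[-45,-250,-130,0,0.95],[-20,-290,-130,0,0.95],[6,-315,-120,0,0.95],[6,-315,-120,0,0.95],[6,-315,-120,0,0.95]]]'
python3 - <<'E'
from h import *
go(.491,-.112,.0045,-90)
im=capture("side");cv2.imwrite("pics/s2.png",cv2.resize(im[150:380,200:460,::-1],None,fx=2.6,fy=2.6,interpolation=cv2.INTER_CUBIC))
E
```

```text
clock: 6.55
ee_pos: [0.4909, -0.1117, 0.1723]
tcp_rot: [[1.0, 0.003, -0.001], [0.003, -1.0, 0.001], [-0.001, -0.001, -1.0]]
ft_force: [-0.2, -0.4, -0.8]
opening: 0.0156
shift [  0.3   0.5 167.8] turn 0.2 now [ 0.4909 -0.1117  0.1723] yawY -89.8 clk 6.55
```

View pics/s2.png

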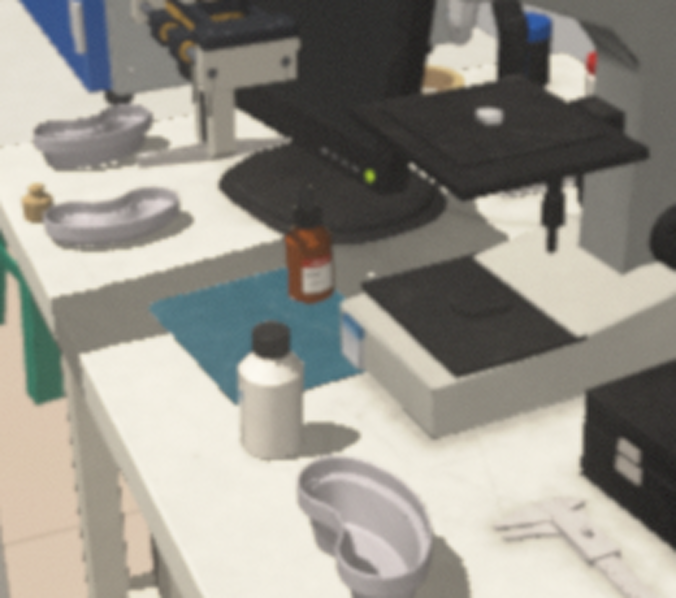

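Tweezers are held level above the mat (crop (210,150)), and bottles and dishes are unmoved. I'll lower them.

```bash
python3 -m jog '[[[0,0,45,0,0.95],[0,0,90,0,0.95],[0,0,130,0,0.95],[0,0,155,0,0.95],[0,0,163,0,0.95],[0,0,167,0,0.95],[0,0,167.5,0,0.95],[0,0,167.5,0,0.95],[0,0,167.5,0,0.95]]]'
```

```text
clock: 7.5
ee_pos: [0.4908, -0.1124, 0.0061]
tcp_rot: [[1.0, 0.002, 0.0], [0.002, -1.0, 0.001], [0.0, -0.001, -1.0]]
ft_force: [-0.3, 0.8, -0.6]
opening: 0.0158
```

```bash
python3 -m jog '[[[0,0,2,0,0.95],[0,0,2,0,0.95],[0,0,2,0,0.95],[0,0,2,0,0.6],[0,0,2,0,0.6],[0,0,2,0,0.6],[0,0,2,0,0.6],[0,0,2,0,0.6],[0,0,-40,0,0.6],[0,0,-80,0,0.6],[0,0,-120,0,0.6],[0,0,-160,0,0.3],[0,0,-200,0,0],[0,0,-230,0,0],[0,0,-230,0,0]]]'
python3 - <<'E'
from h import *
im=capture("top");cv2.imwrite("pics/t2.png",cv2.resize(im[200:340,130:530,::-1],None,fx=2,fy=2,interpolation=cv2.INTER_CUBIC))
s=read_state()
# middle dish: origin, yaw 4.868 -> dish x axis deg
for p in [(.43,.1,.22,-80),(.4965,.307,.15,278.9)]: go(*p,s)
import math
print(s["joint_pos"])
E
```

```text
clock: 9.0
ee_pos: [0.4922, -0.1131, 0.2392]
tcp_rot: [[1.0, 0.002, 0.006], [0.002, -1.0, 0.001], [0.006, -0.001, -1.0]]
ft_force: [0.4, 0.0, -0.8]
opening: 0.0643
shift [ -61.  -212.6   17.4] turn -9.9 now [ 0.4915 -0.1124  0.2374] yawY -89.9 clk 9.05
shift [   5.7 -419.3   88. ] turn -8.8 now [ 0.4915 -0.1124  0.2374] yawY -89.9 clk 9.05
[-0.5404  0.4339  0.9283  2.1139 -0.4847  0.8147 -0.8823]
```

View pics/t2.png

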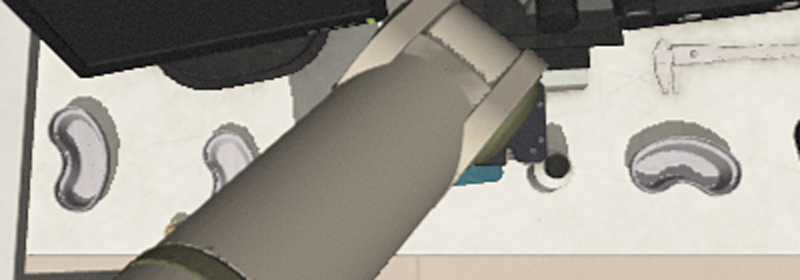

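```bash
python3 -m jog '[[[-50,-40,10,0,0],[-60,-80,15,-3,0],[-60,-130,15,-5,0],[-60,-175,15,-6,0],[-60,-220,15,-8,0],[-60,-265,15,-8,0],[-60,-310,15,-8.8,0],[-50,-350,15,-8.8,0],[-30,-390,20,-8.8,0],[-10,-420,40,-8.8,0],[6,-420,60,-8.8,0],[6,-420,88,-8.8,0],[6,-420,88,-8.8,0],[6,-420,88,-8.8,0]]]'
python3 - <<'E'
from h import *
im=capture("side");cv2.imwrite("pics/s3.png",im[0:330,60:460,::-1])
for n in("side",):
  for l in("middle_dish","shallow_dish"):
    print(l,[(round(r["score"],2),np.round(r["position"]).tolist(),int(r["region"].sum())) for r in silhouettes(n,l)])
go(.4972,.3073,.025,-81.1); print(read_state()["joint_pos"])
E
```

```text
clock: 10.45
ee_pos: [0.4961, 0.3068, 0.1491]
tcp_rot: [[0.988, 0.154, 0.002], [0.154, -0.988, -0.0], [0.001, 0.001, -1.0]]
ft_force: [0.1, 0.3, 0.5]
opening: 0.093
middle_dish [(0.74, [304.0, 301.0], 1078), (0.67, [238.0, 204.0], 800)]
shallow_dish [(0.86, [243.0, 234.0], 808)]
shift [ -0.5   0.6 125.9] turn 0.0 now [0.497  0.3077 0.1509] yawY -81.1 clk 10.6
[-1.1595  0.6423  0.7921  2.0251 -0.6767  0.7489 -1.3636]
```

View pics/s3.png

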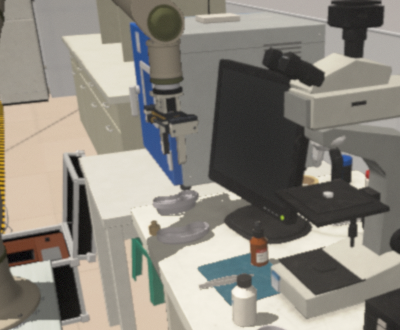

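Tweezers lie on the mat at crop (215,283), and the gripper is over the middle dish clear of the monitor. I'll descend and grip the collar.

```bash
python3 -m jog '[[[0,0.5,45,0,0],[0,0.5,85,0,0],[0,0.5,110,0,0],[0,0.5,122,0,0],[0,0.5,126.5,0,0],[0,0.5,126.5,0,0],[0,0.5,126.5,0,0.5],[0,0.5,126.5,0,0.5],[0,0.5,126.5,0,0.5],[0,0.5,126.5,0,0.5],[0,0.5,126.5,0,0.5],[0,0.5,126.5,0,0.5],[0,0.5,126.5,0,0.5]]]' 25
python3 - <<'E'
from h import *
print(read_state()["ft_force"],read_state()["ft_torque"],read_state()["joint_pos"])
E
```

```text
clock: 11.9
ee_pos: [0.4978, 0.3076, 0.0246]
tcp_rot: [[0.988, 0.155, 0.005], [0.155, -0.988, 0.003], [0.005, -0.002, -1.0]]
ft_force: [-1.2, 0.8, 3.4]
opening: 0.0548
[-1.1928  0.7537  3.3978] [ 0.0788  0.2731 -0.0306] [-1.0136  0.7918  0.567   2.0869 -0.8891  0.514  -1.1898]
```

```bash
python3 -m jog '[[[0,0,0,0,0.5],[0,0,-10,0,0.5],[0,0,-30,0,0.5],[0,0,-70,0,0.5],[0,0,-110,0,0.5],[0,0,-150,0,0.5],[-20,0,-175,0,0.5],[-20,0,-175,0,0.5],[-20,0,-175,0,0.5]]]' 40
python3 - <<'E'
from h import *
s=read_state();print(s["ft_force"],s["ft_torque"],s["joint_pos"],s["opening"])
# deep dish refit now unobstructed
m={}
for n in("top","side"):
    capture(n);rs=silhouettes(n,"deep_dish");e=proj(n,[.49,-.419,.03])[0]
    rs=[r for r in rs if np.hypot(*(np.array(r["position"])-e))<25]
    print(n,len(rs),[r["score"] for r in rs][:1])
    if rs: m[n]=rs[0]["region"]
v,f=fit_dish(m,.4907,-.4194,.05,6.23);print("deep",v,f,[fit_dish({n:m[n]},*v[:2],.05,v[2]) for n in m])
for p in [(.43,.1,.20,-70),(.44,-.02,.2,-55),(.43,-.2,.2,-30),(.49,-.419,.15,-2.9)]: go(*p,s)
E
```

```text
clock: 12.8
ee_pos: [0.4767, 0.3045, 0.1997]
tcp_rot: [[0.988, 0.156, 0.005], [0.156, -0.988, 0.003], [0.005, -0.003, -1.0]]
ft_force: [-0.4, 0.2, -1.9]
opening: 0.0548
[-0.3936  0.238  -1.8828] [ 0.0001  0.1465 -0.0004] [-1.2421  0.5676  0.8749  2.0264 -0.6027  0.8176 -1.429 ] 0.05475642948138778
top 1 [0.57]
side 1 [0.68]
deep [ 0.4899 -0.4188  6.2503] 0.07998981810287847 [(array([ 0.4893, -0.4183,  6.2474]), np.float64(0.028244274809160305)), (array([ 0.491 , -0.419 ,  6.2384]), np.float64(0.03026846349745331))]
shift [-78.  194.7  -1.2] turn -11.0 now [0.4767 0.3045 0.1997] yawY -81.0 clk 12.8
shift [-86.8 314.8  -1.6] turn -26.0 now [0.4767 0.3045 0.1997] yawY -81.0 clk 12.8
shift [-124.7  491.    -2.3] turn -51.0 now [0.4767 0.3045 0.1997] yawY -81.0 clk 12.8
shift [-99.8 716.8  47.3] turn -78.1 now [0.4767 0.3045 0.1997] yawY -81.0 clk 12.8
```

```bash
python3 -m jog '[[[-20,45,0,-3,0.5],[-45,90,0,-5,0.5],[-65,135,0,-8,0.5],[-78,180,0,-11,0.5],[-82,225,0,-16,0.5],[-85,270,0,-21,0.5],[-87,315,0,-26,0.5],[-87,315,0,-26,0.5]]]'
python3 - <<'E'
from h import *
s=read_state();print(s["joint_pos"],s["opening"])
for p in [(.43,-.2,.2,-30),(.44,-.33,.2,-10),(.49,-.4188,.16,-2.1)]: go(*p,s)
E
```

```text
clock: 13.8
ee_pos: [0.4403, -0.0282, 0.1982]
tcp_rot: [[0.825, 0.565, 0.005], [0.565, -0.825, -0.001], [0.004, 0.004, -1.0]]
ft_force: [0.3, 0.5, -1.9]
opening: 0.0546
[-0.6124  0.3617  0.7357  2.2801 -0.4172  0.6244 -0.5364] 0.054577745947686496
shift [-105.6  135.9   -1.7] turn -25.6 now [ 0.4403 -0.0282  0.1982] yawY -55.6 clk 13.8
shift [-170.8  248.8   -1.5] turn -45.6 now [ 0.4403 -0.0282  0.1982] yawY -55.6 clk 13.8
shift [-179.8  350.2   38.9] turn -53.5 now [ 0.4403 -0.0282  0.1982] yawY -55.6 clk 13.8
```

```bash
python3 -m jog '[[[-30,35,0,-6,0.5],[-60,75,0,-13,0.5],[-85,110,0,-20,0.5],[-106,136,0,-26,0.5],[-130,175,0,-32,0.5],[-155,215,0,-39,0.5],[-171,249,0,-46,0.5],[-175,285,0,-50,0.5],[-178,320,10,-53.5,0.5],[-180,350,30,-53.5,0.5],[-180,350,39,-53.5,0.5],[-180,350,39,-53.5,0.5]]]'
cat > rel.py <<'E'
from h import *
import sys
# held dish (label,H) z0 ; base dish known v
def meas(label,H,yaw_deg,zoff):
    s=read_state();e=s["ee_pos"]
    for n in("side","top"):
        capture(n);q=proj(n,[e[0],e[1],e[2]])[0]
        for lab in (label,"deep_dish"):
            for r in silhouettes(n,lab):
                d=np.hypot(*(np.array(r["position"])-q))
                if d<30: 
                    v,f=fit_dish({n:r["region"]},e[0],e[1],H,np.radians(yaw_deg),z0=e[2]-zoff)
                    print(n,lab,round(r["score"],2),"d",round(d),"A",r["region"].sum(),"rel mm",(v[:2]-e[:2])*1000,"yaw",np.degrees(v[2]),"cost",round(f,3))
E
python3 - <<'E'
from rel import *
s=read_state();print(s["joint_pos"],s["opening"])
go(.49,-.4188,.16,-2.1)
meas("middle_dish",.038,-2.1,.0246)
im=capture("side");cv2.imwrite("pics/s4.png",cv2.resize(im[220:420,240:460,::-1],None,fx=3,fy=3,interpolation=cv2.INTER_CUBIC))
E
```

```text
clock: 15.0
ee_pos: [0.4885, -0.418, 0.157]
tcp_rot: [[0.038, 0.999, 0.001], [0.999, -0.038, 0.002], [0.002, 0.001, -1.0]]
ft_force: [-0.6, 0.2, -1.0]
opening: 0.0548
[ 0.3853  0.5941  0.3614  1.8675 -0.3032  0.734   0.879 ] 0.05477035642962941
shift [-0.8  1.5 -3. ] turn -0.1 now [ 0.4885 -0.418   0.157 ] yawY -2.2 clk 15.0
side middle_dish 0.69 d 7 A 1773 rel mm [ 3.3444 -2.3015] yaw -3.87640630023347 cost 0.284
top middle_dish 0.84 d 12 A 817 rel mm [3.4833 6.9975] yaw 7.654006314536673 cost 1.017
```

View pics/s4.png

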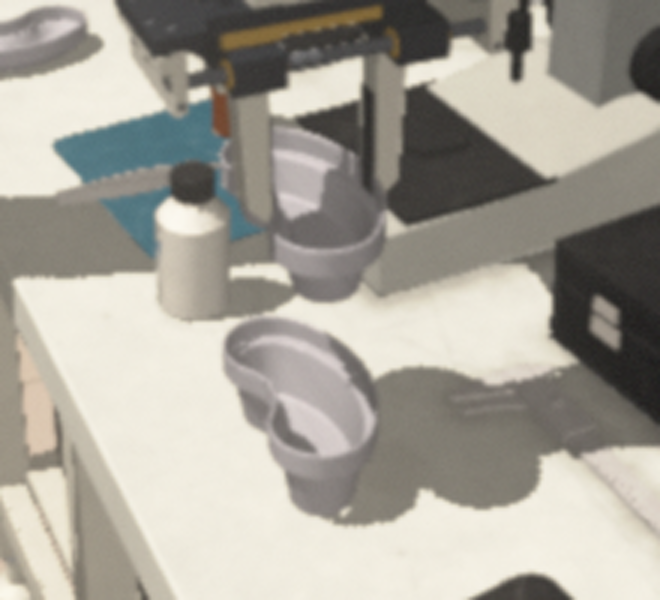

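The held dish is level and turned like the deep dish, with a finger in the hollow at crop (250,170). I'll refit with the fingers masked out.

```bash
cat > rel.py <<'E'
from h import *
def fing(n,e,R):
    M=np.zeros((480,640),np.uint8)
    for s in(-1,1):
        P=[e+R@(np.array([a,s*b,c])/1000) for a in(-11,11) for b in(26,50) for c in(3,-90)]
        cv2.fillConvexPoly(M,cv2.convexHull(np.round(proj(n,P)).astype(np.int32)),1)
    return M>0
def meas(label,H,zoff,n="side"):
    s=read_state();e=s["ee_pos"];R=s["tcp_rot"];yaw=np.arctan2(R[1,1],R[0,1])
    capture(n);q=proj(n,e)[0];oc={n:fing(n,e,R)}
    for lab in (label,"deep_dish"):
        for r in silhouettes(n,lab):
            if np.hypot(*(np.array(r["position"])-q))<22:
                m=r["region"]&~oc[n]
                v,f=fit_dish({n:m},e[0],e[1],H,yaw,z0=e[2]-zoff,occl=oc)
                print(n,lab,round(r["score"],2),"A",m.sum(),"dish",v[:2],"rel mm",(v[:2]-e[:2])*1000,"dyaw",np.degrees(v[2]-yaw),"cost",round(f,3))
                I=capture(n).copy();d=dish_mask(n,v[0],v[1],v[2],H,e[2]-zoff)>.5
                for k,c in((d,(255,0,0)),(r["region"],(0,255,0)),(oc[n],(0,0,255))):
                    cs,_=cv2.findContours(k.astype(np.uint8),0,2);cv2.drawContours(I,cs,-1,c,1)
                cv2.imwrite(f"pics/ov_{lab}_{s['clock']:.1f}.png",cv2.resize(I[220:420,240:460,::-1],None,fx=3,fy=3,interpolation=cv2.INTER_NEAREST))
E
python3 - <<'E'
from rel import *
meas("middle_dish",.038,.0246)
meas("middle_dish",.038,.0246)
E
ls pics/ov*
```

```text
side middle_dish 0.55 A 1578 dish [ 0.493  -0.4172] rel mm [2.9963 1.0213] dyaw 3.2506401219579453 cost 0.035
side middle_dish 0.83 A 1613 dish [ 0.4927 -0.4194] rel mm [ 2.8256 -0.8847] dyaw 1.1576232078960331 cost 0.021
pics/ov_middle_dish_15.3.png
pics/ov_middle_dish_15.6.png
```

```bash
python3 - <<'E'
from h import *
import time
s=read_state();go(.4892,-.419,.058,-3,s)
E
```

```text
shift [ -0.2  -1.1 101.9] turn 0.9 now [ 0.4898 -0.4187  0.1599] yawY -2.1 clk 15.75
```

```bash
python3 -m jog '[[[0,-1,35,1,0.5],[0,-1,65,1,0.5],[0,-1,85,1,0.5],[0,-1,95,1,0.5],[0,-1,99,1,0.5],[0,-1,102,1,0.5],[0,-1,102,1,0.5],[0,-1,102,1,0.5]]]'
python3 - <<'E'
from h import *
s=read_state();print(s["ft_force"],s["ft_torque"]);go(.4892,-.419,.0526,-3,s)
E
```

```text
clock: 16.55
ee_pos: [0.4897, -0.4191, 0.0588]
tcp_rot: [[0.054, 0.999, 0.007], [0.999, -0.054, -0.002], [-0.001, 0.007, -1.0]]
ft_force: [0.2, 0.2, -1.1]
opening: 0.0545
[ 0.2145  0.19   -1.0694] [-0.0392  0.0376  0.0019]
shift [ 0.1 -0.5  6.2] turn -0.1 now [ 0.4897 -0.4191  0.0588] yawY -3.1 clk 16.55
```

No contact yet, as expected. I'll lower gently to seat.

```bash
python3 -m jog '[[[0,0,2,0,0.5],[0,0,4,0,0.5],[0,0,5.5,0,0.5],[0,0,6.5,0,0.5],[0,0,6.5,0,0.5],[0,0,6.5,0,0.5]]]'
python3 - <<'E'
from h import *
s=read_state();print(s["ft_force"],s["ft_torque"],s["ee_pos"])
E
```

```text
clock: 17.15
ee_pos: [0.4897, -0.4189, 0.0527]
tcp_rot: [[0.054, 0.999, 0.007], [0.999, -0.054, -0.001], [-0.001, 0.007, -1.0]]
ft_force: [-2.0, 2.1, 5.3]
opening: 0.0544
[-1.9505  2.1315  5.2583] [ 0.497   0.5181 -0.0502] [ 0.4897 -0.4189  0.0527]
```

```bash
python3 -m jog '[[[0,0,0,0,0.35],[0,0,0,0,0.2],[0,0,0,0,0],[0,0,0,0,0],[0,0,0,0,0],[0,0,0,0,0],[0,0,-20,0,0],[0,0,-60,0,0],[0,0,-100,0,0],[-20,0,-145,0,0],[-60,-20,-150,0,0],[-100,-50,-150,0,0],[-130,-60,-150,0,0]]]'
python3 - <<'E'
from h import *
s=read_state();print(s["joint_pos"])
for n in("side","top"):
    I=capture(n);e=proj(n,[.49,-.419,.05])[0]
    for l in("middle_dish","deep_dish"):
        for r in silhouettes(n,l):
            if np.hypot(*(np.array(r["position"])-e))<25:
                m=r["region"]
                print(n,l,round(r["score"],2),m.sum())
                def c(v): return np.abs(np.maximum(dish_mask(n,*v,.038,.028),dish_mask(n,.49,-.4188,-.0365,.05))-m).sum()/m.sum()
                q=minimize(c,[.49,-.4188,-.04],method="Nelder-Mead",options=dict(initial_simplex=np.array([[.49,-.4188,-.04],[.495,-.4188,-.04],[.49,-.414,-.04],[.49,-.4188,.1]]),maxiter=70))
                print(q.x,q.fun)
    cv2.imwrite(f"pics/{n}5.png",I[:,:,::-1])
a=cv2.imread("pics/side5.png")[290:410,290:400];b=cv2.imread("pics/top5.png")[235:325,420:520]
cv2.imwrite("pics/c5.png",cv2.hconcat([cv2.resize(a,(440,480),interpolation=2),cv2.resize(b,(360,480),interpolation=2)]))
for p in [(.43,-.2,.2,-45),(.44,0,.2,-60),(.43,.05,.2,-80),(.4638,.1227,.15,-90)]: go(*p,s)
E
```

```text
clock: 18.45
ee_pos: [0.4181, -0.548, 0.2036]
tcp_rot: [[0.057, 0.998, 0.006], [0.998, -0.057, -0.003], [-0.003, 0.006, -1.0]]
ft_force: [1.0, -0.1, 0.1]
opening: 0.0926
[ 0.5944  0.5939  0.3883  1.7243 -0.2841  0.8726  1.0482]
side middle_dish 0.87 2046
[ 0.4927 -0.4234 -0.0769] 0.4075024437927664
top middle_dish 0.89 1311
[ 0.4905 -0.4197 -0.0435] 0.1110793287566743
shift [348.1  -8.    2.6] turn 41.7 now [ 0.4181 -0.548   0.2036] yawY -3.3 clk 18.45
shift [548.4  -9.5   2. ] turn 56.7 now [ 0.4181 -0.548   0.2036] yawY -3.3 clk 18.45
shift [597.7 -22.3   1.8] turn 76.7 now [ 0.4181 -0.548   0.2036] yawY -3.3 clk 18.45
shift [672.4   7.   51.7] turn 86.7 now [ 0.4181 -0.548   0.2036] yawY -3.3 clk 18.45
```

View pics/c5.png

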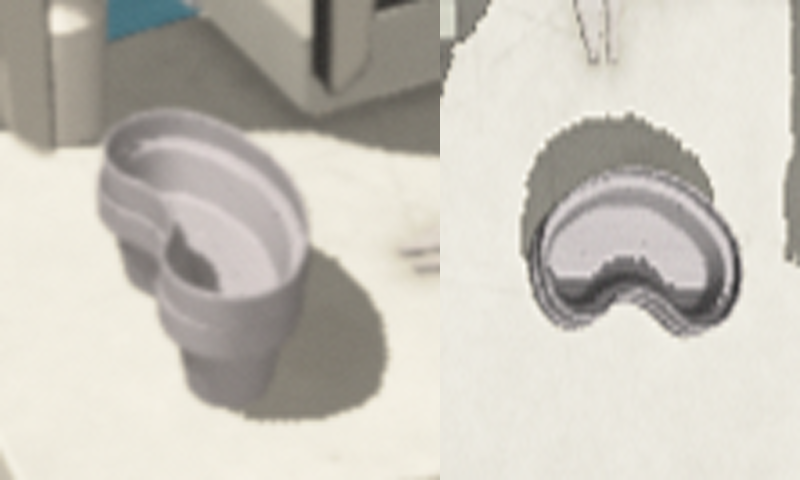

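Middle dish sits fully nested, outlines matching in both views. The top fit agrees within 1 mm and 1°. Next is the shallow dish.

```bash
python3 -m jog '[[[45,0,0,0,0],[90,0,0,6,0],[135,0,0,12,0],[180,0,0,18,0],[225,0,0,24,0],[270,0,0,30,0],[315,0,0,36,0],[360,0,0,42,0],[405,0,0,48,0],[450,0,0,55,0],[495,0,0,62,0],[540,0,0,69,0],[585,0,10,76,0],[630,0,20,82,0],[672,7,40,87,0],[672,7,52,87,0],[672,7,52,87,0],[672,7,52,87,0]]]'
python3 - <<'E'
from h import *
s=read_state();print(s["joint_pos"])
go(.464,.1227,.0125,-90.3,s)
E
```

```text
clock: 20.55
ee_pos: [0.4649, 0.1262, 0.1505]
tcp_rot: [[1.0, 0.0, 0.006], [0.0, -1.0, -0.0], [0.006, 0.0, -1.0]]
ft_force: [-0.7, -0.9, -0.2]
opening: 0.0928
[-0.949   0.5443  0.8334  2.2493 -0.7118  0.6243 -1.1561]
shift [ -1.7   3.5 138. ] turn 0.3 now [0.4649 0.1262 0.1505] yawY -90.0 clk 20.55
```

```bash
python3 -m jog '[[[-1,3.5,45,0,0],[-1,3.5,85,0,0],[-1,3.5,115,0,0],[-1,3.5,130,0,0],[-1,3.5,137.5,0,0],[-1,3.5,137.5,0,0],[-1,3.5,137.5,0,0.5],[-1,3.5,137.5,0,0.5],[-1,3.5,137.5,0,0.5],[-1,3.5,137.5,0,0.5],[-1,3.5,137.5,0,0.5],[-1,3.5,137.5,0,0.5],[-1,3.5,137.5,0,0.5]]]' 30
python3 - <<'E'
from h import *
s=read_state();print(s["ee_pos"],s["ft_torque"])
E
```

```text
clock: 21.85
ee_pos: [0.4648, 0.1229, 0.0132]
tcp_rot: [[1.0, 0.0, 0.006], [0.0, -1.0, 0.0], [0.006, -0.0, -1.0]]
ft_force: [1.6, 1.5, 4.8]
opening: 0.0546
[0.4648 0.1229 0.0132] [ 0.2129  0.2021 -0.0428]
```

```bash
python3 -m jog '[[[0,0,-10,0,0.5],[0,0,-30,0,0.5],[0,0,-70,0,0.5],[0,0,-110,0,0.5],[-10,0,-150,0,0.5],[-25,0,-190,0,0.5],[-30,40,-200,-6,0.5],[-35,80,-200,-12,0.5],[-35,125,-200,-18,0.5],[-35,170,-200,-24,0.5],[-35,215,-200,-32,0.5],[-35,260,-200,-40,0.5],[-35,305,-200,-48,0.5],[-35,350,-200,-55,0.5],[-35,390,-200,-62,0.5],[-30,430,-200,-69,0.5],[-10,470,-200,-76,0.5],[10,510,-190,-83,0.5],[24,541,-180,-87.3,0.5],[24,541,-170,-87.3,0.5]]]' 40
python3 - <<'E'
from rel import *
s=read_state();print(s["joint_pos"],s["opening"],s["ft_force"])
go(.4895,-.419,.16,-2.5,s)
meas("shallow_dish",.026,.0132)
meas("shallow_dish",.026,.0132)
E
```

```text
clock: 23.85
ee_pos: [0.4882, -0.4227, 0.1823]
tcp_rot: [[0.048, 0.999, 0.007], [0.999, -0.048, -0.003], [-0.002, 0.007, -1.0]]
ft_force: [-1.1, 1.2, -2.1]
opening: 0.0541
[ 0.3801  0.5651  0.377   1.8466 -0.2884  0.7764  0.862 ] 0.05412466352777182 [-1.0661  1.2029 -2.0721]
shift [ 3.8  1.  22.3] turn -0.2 now [ 0.4882 -0.4227  0.1823] yawY -2.7 clk 23.85
side shallow_dish 0.93 A 1420 dish [ 0.4899 -0.4229] rel mm [ 1.7158 -0.222 ] dyaw 2.311366317988614 cost 0.038
side shallow_dish 0.64 A 1455 dish [ 0.4901 -0.418 ] rel mm [ 2.9623 -1.2247] dyaw 0.42311751833067096 cost 0.019
```

```bash
python3 - <<'E'
from h import *
go(.4897,-.419,.0752,-3)
E
```

```text
shift [ -1.8   0.9 108.9] turn 0.4 now [ 0.4881 -0.4172  0.1841] yawY -2.6 clk 24.25
```

```bash
python3 -m jog '[[[-1.5,1,35,0.5,0.5],[-1.5,1,70,0.5,0.5],[-1.5,1,95,0.5,0.5],[-1.5,1,103,0.5,0.5],[-1.5,1,108,0.5,0.5],[-1.5,1,108,0.5,0.5],[-1.5,1,108,0.5,0.5]]]'
python3 - <<'E'
from h import *
s=read_state();print(s["ft_force"],s["ft_torque"]);go(.4897,-.419,.0692,-3,s)
E
```

```text
clock: 24.95
ee_pos: [0.4904, -0.4192, 0.0774]
tcp_rot: [[0.055, 0.998, 0.009], [0.999, -0.055, -0.001], [-0.001, 0.009, -1.0]]
ft_force: [0.1, -0.3, -2.0]
opening: 0.0546
[ 0.0769 -0.2902 -1.9709] [-0.0871  0.0326 -0.0443]
shift [ 0.2 -0.8  8.2] turn -0.1 now [ 0.4904 -0.4192  0.0774] yawY -3.1 clk 24.95
```

```bash
python3 -m jog '[[[0,-0.5,3,0,0.5],[0,-0.5,5,0,0.5],[0,-0.5,7,0,0.5],[0,-0.5,8,0,0.5],[0,-0.5,8.5,0,0.5],[0,-0.5,8.5,0,0.5],[0,-0.5,8.5,0,0.5]]]'
```

```text
clock: 25.65
ee_pos: [0.49, -0.4193, 0.0693]
tcp_rot: [[0.055, 0.998, 0.009], [0.999, -0.055, -0.001], [-0.001, 0.009, -1.0]]
ft_force: [-1.8, 0.8, 6.4]
opening: 0.0544
```

Contact at exactly the seated height (0.0693 against an expected 0.0692). I'll release and back off.

```bash
python3 -m jog '[[[0,0,0,0,0.35],[0,0,0,0,0.2],[0,0,0,0,0],[0,0,0,0,0],[0,0,0,0,0],[0,0,0,0,0],[0,0,-20,0,0],[0,0,-60,0,0],[0,0,-100,0,0],[-20,0,-145,0,0],[-60,-20,-150,0,0],[-105,-50,-150,0,0],[-150,-60,-150,0,0],[-190,-60,-150,0,0],[-190,-60,-150,0,0]]]'
python3 - <<'E'
from h import *
for n in("side","top"): cv2.imwrite(f"pics/{n}6.png",capture(n)[:,:,::-1])
a=cv2.imread("pics/side6.png")[280:400,290:400];b=cv2.imread("pics/top6.png")[235:325,420:520];c=cv2.imread("pics/top6.png")[225:325,200:430]
x=cv2.hconcat([cv2.resize(a,(330,360),interpolation=2),cv2.resize(b,(400,360),interpolation=2)])
y=cv2.copyMakeBorder(cv2.resize(c,(506,220),interpolation=2),0,0,0,224,0)
cv2.imwrite("pics/c6.png",cv2.vconcat([x,y]))
e=proj("top",[.49,-.419,.07])[0]
for l in("shallow_dish","middle_dish"):
    for r in silhouettes("top",l):
        if np.hypot(*(np.array(r["position"])-e))<25:
            print(l,round(r["score"],2),fit_dish({"top":r["region"]},.49,-.419,.026,-.04,z0=.056))
for n,l,z in(("top","dropper_bottle",.05),("top","capped_bottle",.05),("side","capped_bottle",.05),("side","brass_weight",.017)): print(l,n,[ray(n,r["position"],z)[:2] for r in silhouettes(n,l)][:1])
E
```

```text
clock: 27.15
ee_pos: [0.4149, -0.6112, 0.2188]
tcp_rot: [[0.061, 0.998, 0.007], [0.998, -0.061, -0.005], [-0.004, 0.008, -1.0]]
ft_force: [-0.6, 0.2, 0.0]
opening: 0.093
shallow_dish 0.81 (array([ 0.4915, -0.4202, -0.0594]), np.float64(0.056899472891566265))
middle_dish 0.72 (array([ 0.4914, -0.4203, -0.0429]), np.float64(0.030142805495300073))
dropper_bottle top []
capped_bottle top [array([ 0.4795, -0.2586])]
capped_bottle side [array([ 0.4498, -0.3   ])]
brass_weight side [array([0.4046, 0.1875])]
```

View pics/c6.png

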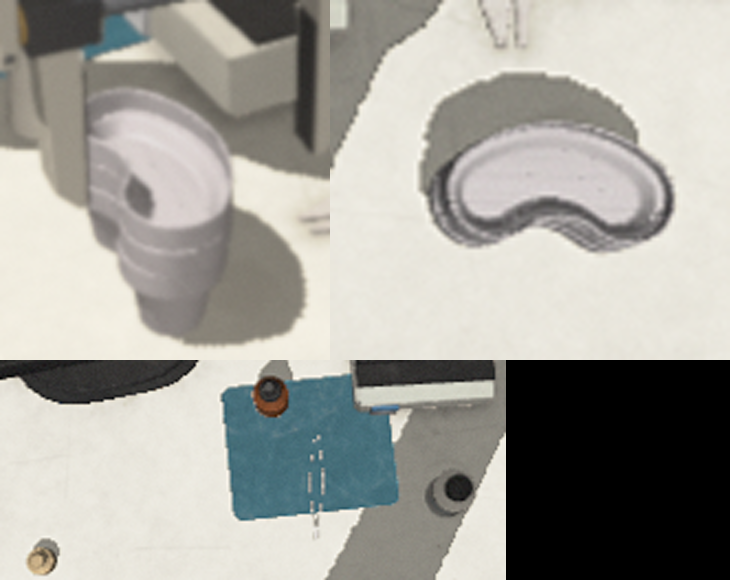

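Three collars are stacked with matching outlines. The tweezers lie on the mat, and the bottles and weight stand where they were.

```bash
python3 -c "from workcell import *;print(finish_job())"
```

```text
the job is handed in; nothing more can be done
None
```

The job is handed in, at about 27 s of the 72 s allowed; the hand-in reports no verdict. I laid the tweezers on the near half of the mat. I then nested the middle dish in the deep one and the shallow dish in the middle one.

**Seating:** Both dishes met contact within about 0.1 mm of their expected seated heights. The last top-view fits put the shallow dish about 1–2 mm from the deep dish and about 0.4–1.4° off its angle. The pictures show three flush, level collars.

**Tweezers:** They look flat with their centre over the mat. The near tip hangs over the mat's front edge by an estimated 28 mm. I judged their flatness from the pictures only.

**Bottles and weight:** All three are upright and look unmoved. These checks fell short:
- **Dropper bottle:** the detector missed it in the final top picture, so I confirmed it by eye.
- **Capped bottle:** the final side-view position was about 5 cm off. I put that down to the gripper blocking the view, because the top view agreed with its start to about 6 mm.
- **Middle dish:** after nesting, the side-view fit was poor (cost 0.41), so I relied on the top view and the picture.

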